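Fit the defrost knob on its D-shaft and hold it in

ROBOT

A 6-joint arm with a two-finger parallel gripper is mounted at the origin on the work surface. World frame = base frame: x ahead of the robot, y to its left, z up, the work surface at z = 0. Lengths are in mm, angles in rad, forces in N, time in s.
With the tool pointing down it reaches from about 275 to 1000 mm from the base axis. Payload 8.4 kg.
Tool frame: the origin (TCP) lies on the mounting face of the last link; the fingertips stand 173 mm ahead of it and the grasp point (between the pads) lies 155 mm ahead of it; z points along the fingers, y is the line along which they close (so a half turn about z gives the same grasp; the last joint's range is limited). The gripper opens to 85 mm and grips with 20 to 120 N. Pads are 22 mm wide; open, the fingers measure 114 mm over their backs; the gripper's body (76 mm by 85 mm) begins 54 mm behind the grasp point. The pads swing forward as they close: fully open they stand 13 mm farther back than shut.
Start: joints at [-1.334, 0.353, 1.633, -0, 1.155, -0.002], TCP at [147.834, -607.268, 404.681] pointing down, gripper open.
Joint ranges: [-2.63, 2.63], [-0.92, 2.1], [0.06, 2.66], [-1.3, 4.44], [0, 2.69], [-3.02, 3.02]. Speed limits (rad/s): [2.22, 2.22, 2.79, 3.14, 3.14, 3.14].

INTERFACE

Orientations are given as [roll, pitch, yaw] about the fixed x, y, z axes, in that order (R = Rz(yaw) Ry(pitch) Rx(roll)).
In Python, from rig import r gives the robot as it stands.
- The arm moves only by the tool apply_moves, never from a script. Its argument "deltas" is a list of rows, each an object with "claw": the gripper command: -1 is fully open, 1 is shut, values between are in proportion; "delta_pos": the shift along the tool's x, y, z in cm, a list of three; "yaw": the turn about the tool's z in rad. In form: [{"claw": claw, "delta_pos": [tx, ty, tz], "yaw": yaw}, ...]. A call has 1 to 8 rows; each row shifts and turns the commanded pose from where the row before left it, along the tool's axes as they then stand; what a row does not reach is not made up. A row lasts 1/8 s, in which the tool goes at most 62.5 mm and 10.7 degrees, less where a joint would pass 70% of its speed; a pose out of reach is approached as far as the arm can. A call with a gripper value outside its range is refused whole. The fingers move at their own pace and stop on an object; "grip_force" is the grip in N (left out, the last holds). Time passes only in rows, so rows that do not move let the fingers close. It gives the time, the measured TCP pose, the force, the opening and the grip force at its end, in the units of the state.
- r.sense(): the state, without advancing time (a new reading comes with each control period).
- r.grab_frame(name): name is "scene" or "top"; returns a dict with "img" (400x640x3 uint8, blue, green, red), "z_map" (400x640 float32, mm along the optical axis (not along the pixel's ray), 0 where there is no reading), "fx", "fy", "cx", "cy" (pixels), "dist" ([k1, k2, p1, p2, k3] as OpenCV has them; the pictures are not rectified), "eye" and "rotation" of the camera in the world. Camera axes: x right, y up, looking along -z (the intrinsics and any distortion apply to the point x, -y, -z); pixel columns grow to the right and rows downward; lengths in mm; the calibration is good to about 2 mm. A picture is of the moment at which its call begins.
- r.sign_off(): hands the job in; it is judged then, once.
The state is a dict: "clock": time; "qpos": joint angles; "qvel": joint speeds; "joint_efforts": joint torques, N m; "eef_pos": TCP position; "tcp_rot": TCP orientation; "contact_force": force on the tool from outside, world axes, zero at the start; "wrist_torque": the same for the moment, N m; "opening": opening from 0.0 (shut) to 1.0 (fully open); "grasp_force": force on a finger pad.
Only numpy, scipy, OpenCV 4.12 (cv2) and the standard library are available. Lean on these libraries where they do the work, as an engineer would, in place of code of your own. Each camera call takes 0.05 s, during which the arm holds its last target. There are 200 camera calls.

TASK

Start the manual defrost on the white control unit: with the blade of the flat spatula under the cover's front lip, lever the hinged cover up and right over until it lies open (not with the fingers), and lay the spatula down flat on the bench. Then take the loose black pointer knob by its grip bar, turn it so that its nose points the way the flat of the steel D-shaft faces, push it fully onto the shaft and keep pressing it in against the shaft's spring. The program finishes while still gripping the knob and holding it pressed in; leave everything else on the bench where it is.

Things in the scene. Friction and masses are not known exactly. Their poses are not given: they have to be found in the camera images.
- unit: White control unit fixed to the bench: base 150 (x) x 130 (y) x 40 mm tall with a square well on it, 96 x 96 mm inside, walls 6 mm; floor of the well 40 mm above the bench, side and far walls up to 72 mm, front wall to 60 mm; a flat grey cover lies on it. Origin: centre of the underside and of the well. x points from the front (towards the robot, within 0.3 rad) to the cover's hinge.
- cover (a joint): Angle of the cover, rad: 0 shut, grows as its front edge swings up and over, 2.7 fully open (stop). Hinge along the unit's y axis, on the far wall. Cover 100 g, slight hinge friction: it falls shut when left short of about 1.3 rad, stays when near upright, falls open by itself past about 1.9 rad.
- cover_lip (a point): Middle of the cover's front edge, underside; turns with the cover (shut: axes as the unit's). Cover: plate 116 mm from hinge to lip, 108 wide, 4 thick; shut, its underside is 72 mm above the bench. Shut, the lip is 62 mm in front of the unit's centre, overhangs the front wall by 8 mm and leaves a slot for a blade 12 mm high (60 to 72 mm above the bench), 96 mm wide.
- cover_hinge (a point): Middle of the hinge axis: on the unit's centre line, 54 mm beyond its centre, 74 mm above the bench. Fixed; axes as the unit's. Fully open, the cover leans back beyond the hinge and its edge stands 125 mm above the bench: pass over it.
- spatula: Flat spatula lying on the bench, 80 g: black handle 100 mm long (x) x 18 mm wide (y) x 20 mm tall, then a stiff steel blade 65 mm long x 16 mm wide x 3 mm thick on the +x end, at mid-height of the handle. The origin is the centre of the handle's underside; x points from the handle to the blade. It may lie on either side of the unit.
- spatula_tip (a point): Middle of the end of the spatula's blade: 115 mm ahead of the spatula's origin along x and 10 mm above its underside; axes as the spatula's.
- knob: Loose black pointer knob standing on the bench on either side of the unit, 60 g, 46 mm tall: round skirt 40 mm across, 18 tall; on it a grip bar 38 long (x), 13 wide (y), from 18 to 46 mm height, and a nose from its +x end to 31 mm from the axis. Origin: on the axis, at the underside; x points to the nose. Below, a D-bore 18 mm across, 14 deep, its flat on the nose (+x) side, 5 mm from the axis.
- knob_bore (a point): Blind end of the knob's bore: on the knob's axis, 14 mm above its underside; axes as the knob's.
- stem_top (a point): Centre of the top of the upright steel D-shaft in the middle of the well, under the cover: 16 mm across, its flat 4 mm from the axis. x points from the axis square to the flat, the way the flat faces; z up. Top 66 mm above the bench, chamfered 1.5 mm; it stands 22 mm out of a collar. It does not turn; the knob goes on only within about 0.1 rad. Radial clearance 1 mm.
- stem (a joint): How far the shaft is pressed down, m: 0 out, 0.006 fully in (stop). Spring: 4 N to start it, about 9 N fully in; it comes back when let go. With the knob on it nothing else touches the knob, even fully in.
- vial_a: Bystander: small clear sample vial with white cap, 17 mm across, 48 mm tall, standing; the origin is the centre of its underside.
- vial_b: Bystander: a second such vial, standing; the origin is the centre of its underside.
- tape_roll: Bystander: roll of paper tape lying flat, 64 mm across, 19 mm high; the origin is the centre of its underside.
- cryobox: Bystander: closed blue sample box, 133 x 133 x 52 mm; the origin is the centre of its underside.
- bottle: Bystander: white bottle, 64 mm across, 150 mm tall; the origin is the centre of its underside.
- beaker: Bystander: glass beaker, 76 mm across, 85 mm tall; the origin is the centre of its underside.
- marker: Bystander: marker pen lying flat, 14 mm thick, 120 mm long along its own x axis; the origin is the centre of its underside.
Things that resemble listed ones, but are neither listed nor needed, are in the scene too. Several things have the shape of the knob; the one meant has the colours described above.

How it is judged (in metres and radians):
On the way, in this order (a step that is already met when the one before it is completed fails the run):
1. the cover is levered up by the spatula (raised 0.25 to 1.4 rad while the spatula pushes on it) (value of joint cover between 0.25 and 1.4 rad and contact force between spatula and cover above 0.05 N), for 0.1 s.
2. the cover is swung over to open (beyond 2.2 rad) (value of joint cover above 2.2 rad), for 0.1 s.
3. the knob is fully on the shaft, nose the way the flat faces (horizontal distance between knob_bore and stem_top below 0.003 m and z of knob_bore in the frame of stem_top between -0.004 and 0.002 m and angle between the z axis of knob and the z axis of stem_top, either way round below 0.12 rad and angle between the x axis of knob and the x axis of stem_top, either way round below 0.25 rad), for 0.2 s.
At the end, for the whole second after the job is handed in: Knob gripped (over 2 N) and pressed in: bore end within 2 mm of the shaft top in height, 3 mm sideways, upright within 0.12 rad, nose within 0.25 rad of the flat, shaft in by over 3 mm with over 3 N; cover open beyond 2.2 rad; spatula let go, at rest flat on the bench, clear of unit and knob (all of step 3 and value of joint stem above 0.003 m and contact force between the fingers and knob above 2 N and contact force between knob and stem above 3 N and contact force between each of knob, the fingers and spatula below 0.1 N and value of joint cover above 2.2 rad and height (world z) of spatula below 0.02 m and linear speed of spatula below 0.05 m/s and contact force between spatula and unit below 0.1 N); the arm keeps its last pose, push and grip.
It fails at once if the fingers push the cover with more than 2 N (contact force between the fingers and cover above 2 N).
It fails at once if a bystander is moved more than 30 mm (distance of any of vial_a, vial_b, tape_roll, cryobox, bottle, beaker, marker from where it was at the start of the episode above 0.03 m).
It also fails if it takes over 72 s, if anything falls off the work surface, if the arm or the gripper's body presses on something with over 40 N, if the wrist force passes 120 N, or if a joint passes its speed limit or range.

## Working session

There is one attempt and no reset: what is moved stays moved. The work goes in short steps, Python scripts to look and compute and a tool call to move; the robot and the scene stay as the last step left them, time stands still between calls to the robot, and variables do not carry over. Pictures are saved under pics/ and viewed, at most 13 in all, crops included, and the job is handed in when it is done.

Besides the shell and the picture viewer there is one more tool, called as a command line: name --argument value ..., lists and objects as JSON in quotes. apply_moves: Moves the arm, as the interface text tells. Its arguments: {"type":"object","properties":{"deltas":{"type":"array"},"grip_force":{"type":"number"}},"required":["deltas"]}

```bash
ls; mkdir -p pics; cat > h.py <<'E'
import numpy as np, cv2
from rig import r
def cam(n):
    f=r.grab_frame(n); f['K']=np.array([[f['fx'],0,f['cx']],[0,f['fy'],f['cy']],[0,0,1.]]); f['D']=np.array(f['dist'],float)
    f['R']=np.array(f['rotation'],float); f['eye']=np.array(f['eye'],float); return f
def rays(f,uv):
    p=cv2.undistortPoints(np.array(uv,float).reshape(-1,1,2),f['K'],f['D'])[:,0]
    return np.c_[p[:,0],-p[:,1],-np.ones(len(p))]@f['R'].T
def onz(f,uv,z):
    d=rays(f,uv); return f['eye']+d*((z-f['eye'][2])/d[:,2])[:,None]
def pts(f):
    h,w=f['z_map'].shape; u,v=np.meshgrid(np.arange(w),np.arange(h))
    d=rays(f,np.c_[u.ravel(),v.ravel()]); P=f['eye']+d*f['z_map'].reshape(-1,1)
    P[f['z_map'].ravel()==0]=np.nan
    return P.reshape(h,w,3)
def proj(f,P):
    c=(np.array(P,float).reshape(-1,3)-f['eye'])@f['R']; c=c*[1,-1,-1]
    return cv2.projectPoints(c,np.zeros(3),np.zeros(3),f['K'],f['D'])[0][:,0]
E
python3 - <<'E'
from h import *
for n in ('scene','top'):
    f=cam(n); cv2.imwrite(f'pics/{n}0.png',f['img']); print(n,f['R'].round(3).tolist(),f['eye'],f['fx'],f['D'])
print(r.sense())
E
```

```text
pics
scene [0.867, -0.023, 2.23] [1410.26820657  608.41857333  964.76796001] 391.2456184021247 [-0.00410131  0.          0.          0.          0.        ]
top [0.097, 0.018, -1.551] [ 471.74244291  -26.1319069  1239.51285731] 428.97629861369364 [0.027809 0.       0.       0.       0.      ]
{'clock': 0.1, 'qpos': array([-1.33439866e+00,  3.53623422e-01,  1.63407643e+00, -1.36871582e-05,
        1.15520600e+00, -2.40999274e-03]), 'qvel': array([ 3.30884207e-05, -1.84206113e-03, -3.30841527e-03,  5.08223867e-04,
       -1.35128244e-03,  5.76877687e-04]), 'joint_efforts': array([ 5.40289511e-04, -6.06358624e+01, -3.42818749e+01,  5.01684872e-05,
        3.85777355e-03,  7.36089930e-06]), 'eef_pos': array([ 147.78180425, -607.05632709,  404.0016642 ]), 'tcp_rot': array([-3.14027943e+00,  9.34999305e-06,  2.38813198e-01]), 'contact_force': array([ 0.426892  , -0.73927196,  0.03746348]), 'wrist_torque': array([-0.05344664, -0.02361998,  0.02807636]), 'grasp_force': 0.0, 'opening': 0.9971968570166717}
```

```bash
sed -i "s/f\['R'\]=np.array(f\['rotation'\],float)/f['R']=Rot.from_euler('xyz',f['rotation']).as_matrix()/; s/^from rig/from scipy.spatial.transform import Rotation as Rot\nfrom rig/" h.py; head -8 h.py
```

```text
import numpy as np, cv2
from scipy.spatial.transform import Rotation as Rot
from rig import r
def cam(n):
    f=r.grab_frame(n); f['K']=np.array([[f['fx'],0,f['cx']],[0,f['fy'],f['cy']],[0,0,1.]]); f['D']=np.array(f['dist'],float)
    f['R']=Rot.from_euler('xyz',f['rotation']).as_matrix(); f['eye']=np.array(f['eye'],float); return f
def rays(f,uv):
    p=cv2.undistortPoints(np.array(uv,float).reshape(-1,1,2),f['K'],f['D'])[:,0]
```

View pics/scene0.png

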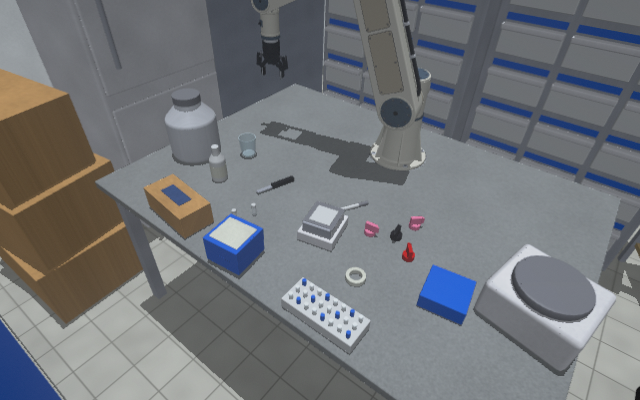

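View pics/top0.png

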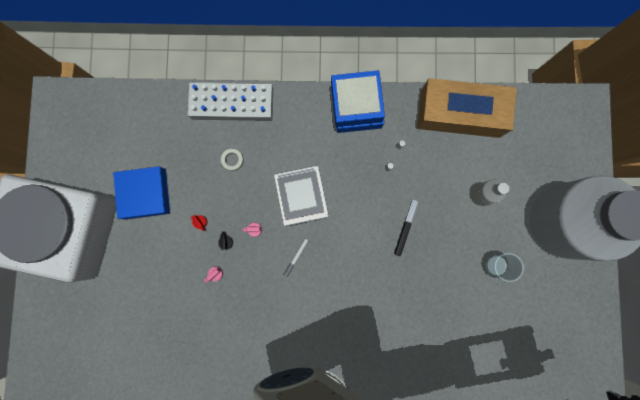

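Both views show the same layout. In the top view (up is +x, left is +y):
- **Unit:** (301,195).
- **Spatula:** black handle at (402,240), blade end near (415,202).
- **Marker:** light pen shape at (297,257), which could be mistaken for the spatula.
- **Knob candidates:** black (226,240), red (199,222), pink (254,229) and pink (214,274). I choose the black one by its description.

Next I'll check the choice in one close crop mosaic and measure.

```bash
python3 - <<'E'
from h import *
f=cam('top'); im=f['img']; P=pts(f); np.save('P.npy',P)
g=cam('scene'); 
c=lambda i,u,v,s,k: cv2.resize(i[v-s:v+s,u-s:u+s],(k,k),interpolation=cv2.INTER_CUBIC)
top=np.hstack([c(im,226,240,20,290),c(im,408,228,34,290)])
bot=np.hstack([c(im,301,195,32,290),c(g['img'],330,222,36,290)])
cv2.imwrite('pics/crop1.png',np.vstack([top,bot]))
hsv=cv2.cvtColor(im,cv2.COLOR_BGR2HSV)
def comp(mask,u,v,s):
    m=np.zeros_like(mask); m[v-s:v+s,u-s:u+s]=mask[v-s:v+s,u-s:u+s]; return m
dark=((im.max(2)<50)).astype(np.uint8)
for nm,u,v,s in (('knob',226,240,20),('sp',405,232,36)):
    m=comp(dark,u,v,s); ys,xs=np.nonzero(m); print(nm,len(xs),xs.mean(),ys.mean(),xs.min(),xs.max(),ys.min(),ys.max(),'h',np.nanpercentile(P[ys,xs,2],[5,50,95]))
# unit heights
for v in range(165,228,6): print(v,[int(z) if z==z else -1 for z in P[v,270:334:4,2]])
E
```

```text
knob 143 225.1888111888112 240.83216783216784 219 232 232 248 h [14.24044322 27.98573857 47.94164539]
sp 92 401.0108695652174 239.57608695652175 395 408 222 254 h [ 8.28963235 19.40796482 22.7159574 ]
165 [3, 0, 0, -2, -1, 3, 4, -1, -2, 0, -2, 0, 0, 1, 2, 2]
171 [5, -1, -1, -3, 0, 41, 38, 74, 80, 77, 77, 74, 39, -1, 1, 0]
177 [-1, 38, 68, 78, 77, 73, 75, 77, 75, 79, 77, 76, 42, 2, 3, 1]
183 [0, 0, 73, 76, 73, 76, 78, 78, 78, 81, 77, 75, 72, 0, -4, 2]
189 [0, 5, 40, 77, 78, 71, 74, 79, 75, 76, 75, 76, 77, 35, -2, 0]
195 [1, 0, 40, 74, 76, 73, 76, 76, 73, 80, 77, 79, 77, 43, -1, -2]
201 [1, 0, -1, 75, 76, 77, 76, 77, 79, 77, 76, 75, 73, 40, 1, 1]
207 [-1, 3, 0, 36, 76, 79, 81, 80, 75, 77, 72, 74, 74, 75, 42, -6]
213 [-1, 3, -2, 40, 74, 75, 71, 75, 76, 78, 75, 79, 41, 38, 37, 1]
219 [1, 2, 0, 36, 78, 41, 40, 40, 41, 42, 40, 39, 30, -4, 0, 0]
225 [-2, 1, 1, -2, 37, 25, -2, -3, -3, 0, -1, -2, 0, 4, 0, 0]
```

View pics/crop1.png

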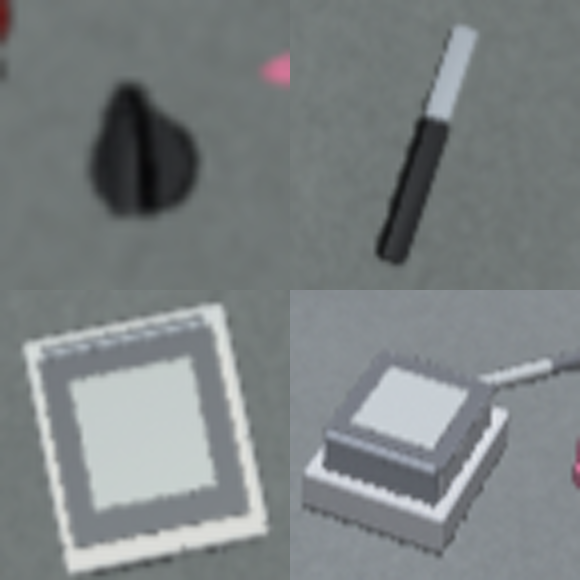

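The crop confirms the choices. The black knob has its nose up, towards +x, at (130,85) of its tile. The spatula has a black handle with a steel blade pointing up and right. On the unit, the hinge lines are on the far (upper) side and the front is towards the robot. Next: measuring poses.

```bash
python3 - <<'E'
from h import *
np.set_printoptions(precision=1,suppress=True)
def rect(xy):
    (c,s,a)=cv2.minAreaRect(xy.astype(np.float32)); b=cv2.boxPoints((c,s,a)); return np.array(c),s,a,b
f=cam('top'); im=f['img'].astype(int); P=pts(f)
def sel(m,u,v,s):
    o=np.zeros(m.shape,np.uint8); o[v-s:v+s,u-s:u+s]=m[v-s:v+s,u-s:u+s]
    n,l,st,ce=cv2.connectedComponentsWithStats(o); k=1+np.argmax(st[1:,4]); ys,xs=np.nonzero(l==k); return np.c_[xs,ys]
def show(nm,uv,z):
    # subpixel outline: upsampled corners of each pixel
    q=onz(f,np.vstack([uv+d for d in ([-.5,-.5],[.5,-.5],[.5,.5],[-.5,.5])]),z)[:,:2]
    c,s,a,b=rect(q); print(nm,'c',c,'size',s,'ang',round(a,1),'mean',onz(f,uv.mean(0),z)[0,:2],'box',b.tolist() and b.round(0).tolist())
Z=cv2.medianBlur(np.nan_to_num(P[...,2]).astype(np.float32),3)
show('coverz>60',sel(Z>58,301,195,40),76)
show('basez>20',sel(Z>20,301,195,40),40)
white=(im.min(2)>175)
show('patch',sel(white&(Z>60),301,195,17),76)
g=((im.max(2)<150)&(Z>60)); 
dark=im.max(2)<65
show('handle',sel(dark,405,232,36),20)
br=(im.min(2)>135); show('blade',sel(br,410,215,20),11.5)
bg=np.median(im[225:255,370:390].reshape(-1,3),0); print('bg',bg)
k=sel((im.max(2)<70),226,240,20); show('knob',k,30)
hz=[P[y,x] for x,y in k if P[y,x,2]>38]; hz=np.array(hz); print(len(hz),hz.mean(0)); show('knobbar',np.array([q for q in k if P[q[1],q[0],2]>36]),46)
h=cam('scene'); imh=h['img'].astype(int)
for nm,p in (('vials',[0,0,0]),):pass
for nm,uvq in (('vialA',(402,144)),('vialB',(390,166)),('tape',(231,159)),('marker',(297,257)),('bottle',(490,192)),('beaker',(510,267)),('cryobox?',(358,97)),('bluebox',(140,192)),('red',(199,222)),('pink1',(254,229)),('pink2',(214,274))): print(nm,onz(f,uvq,10)[0])
E
```

```text
coverz>60 c [606.6  37.1] size (126.84288787841797, 111.09828186035156) ang 12.4 mean [606.   36.9] box [[533.0, 78.0], [557.0, -31.0], [681.0, -4.0], [657.0, 105.0]]
basez>20 c [604.7  36.3] size (156.419677734375, 132.72923278808594) ang 12.6 mean [605.   36.6] box [[514.0, 84.0], [543.0, -45.0], [696.0, -11.0], [667.0, 118.0]]
patch c [604.8  36.4] size (81.48763275146484, 75.9218978881836) ang 12.7 mean [604.7  36.5] box [[557.0, 64.0], [573.0, -10.0], [653.0, 8.0], [636.0, 82.0]]
handle c [ 490.3 -251.2] size (23.837684631347656, 99.22767639160156) ang 72.3 mean [ 490.5 -251.2] box [[439.0, -248.0], [534.0, -278.0], [541.0, -255.0], [447.0, -225.0]]
blade c [ 570.5 -279.8] size (18.761672973632812, 67.37699127197266) ang 71.8 mean [ 570.3 -279.7] box [[536.0, -278.0], [600.0, -299.0], [605.0, -281.0], [541.0, -260.0]]
bg [121. 122. 115.]
knob c [474.9 246.2] size (50.74981689453125, 39.48191452026367) ang 2.3 mean [472.9 247.3] box [[449.0, 265.0], [450.0, 225.0], [501.0, 227.0], [499.0, 267.0]]
78 [474.3 250.3  45.4]
knobbar c [475.8 249.8] size (48.11195373535156, 17.57048797607422) ang 7.6 mean [474.1 249.8] box [[451.0, 255.0], [453.0, 238.0], [501.0, 244.0], [498.0, 262.0]]
vialA [ 763.8 -252.5   10. ]
vialB [ 698.6 -218.1   10. ]
tape [711.6 244.   10. ]
marker [432.   44.8  10. ]
bottle [ 627.8 -501.8   10. ]
beaker [ 417.3 -552.5   10. ]
cryobox? [ 902.3 -123.5   10. ]
bluebox [610.  503.8  10. ]
red [526.3 329.1  10. ]
pink1 [509.1 170.1  10. ]
pink2 [379.6 279.4  10. ]
```

apply_moves --deltas '[{"claw":-1,"delta_pos":[5,-2.9,0],"yaw":0},{"claw":-1,"delta_pos":[5,-2.9,0],"yaw":0},{"claw":-1,"delta_pos":[5,-2.9,0],"yaw":0},{"claw":-1,"delta_pos":[5,-2.9,0],"yaw":0},{"claw":-1,"delta_pos":[5,-2.9,0],"yaw":0},{"claw":-1,"delta_pos":[5,-2.9,0],"yaw":0},{"claw":-1,"delta_pos":[5,-2.9,0],"yaw":0},{"claw":-1,"delta_pos":[5,-2.9,0],"yaw":0}]' --grip_force 80

```text
clock: 1.3
eef_pos: [482.8, -285.7, 404.9]
tcp_rot: [3.141, -0.0, 0.239]
contact_force: [0.4, -1.5, -0.0]
opening: 0.999
grasp_force: 0.0
```

apply_moves --deltas '[{"claw":-1,"delta_pos":[0,0,2],"yaw":0.14},{"claw":-1,"delta_pos":[0,0,2],"yaw":0.14},{"claw":-1,"delta_pos":[0,0,2],"yaw":0.14},{"claw":-1,"delta_pos":[0,0,2],"yaw":0.137},{"claw":-1,"delta_pos":[0,0,0],"yaw":0}]'

```text
clock: 1.92
eef_pos: [481.1, -286.9, 323.4]
tcp_rot: [-3.141, 0.003, -0.317]
contact_force: [-0.3, -0.3, 0.5]
opening: 1.004
grasp_force: 0.0
```

```bash
cat >> h.py <<'E'
def to(xyz,yaw=None,s=None):
    "total tool-frame shift (cm) from the measured pose to the world point of the grasp (z: TCP), at the present yaw; and yaw turn"
    s=s or r.sense(); p=np.array(s['eef_pos']); y=s['tcp_rot'][2]; d=np.array(xyz)-p
    print('tcp',p.round(1),'rpy',np.round(s['tcp_rot'],4),'F',np.round(s['contact_force'],2),'open',round(s['opening'],3),'grip',round(s['grasp_force'],1),'t',round(s['clock'],2),'q',np.round(s['qpos'],2))
    print('tool cm',np.round([(d[0]*np.cos(y)+d[1]*np.sin(y))/10,(d[0]*np.sin(y)-d[1]*np.cos(y))/10,-d[2]/10],2), 'yaw',None if yaw is None else round(-(yaw-y),3))
E
python3 -c "
from h import *
to([509,-259.5,177],-0.318)"
```

```text
tcp [ 481.1 -286.9  323.4] rpy [-3.1409e+00  2.9000e-03 -3.1720e-01] F [-0.26 -0.3   0.54] open 1.004 grip 0.0 t 1.93 q [-0.54  0.35  1.85  0.    0.95  1.35]
tool cm [ 1.8  -3.47 14.64] yaw 0.001
```

apply_moves --deltas '[{"claw":-1,"delta_pos":[0.9,-1.75,3.0],"yaw":0},{"claw":-1,"delta_pos":[0.9,-1.72,4.0],"yaw":0},{"claw":-0.4,"delta_pos":[0,0,4.0],"yaw":0},{"claw":-0.4,"delta_pos":[0,0,2.5],"yaw":0},{"claw":-0.4,"delta_pos":[0,0,1.2],"yaw":0},{"claw":-0.4,"delta_pos":[0,0,0],"yaw":0}]'

```text
clock: 2.68
eef_pos: [509.7, -260.1, 177.8]
tcp_rot: [-3.142, 0.0, -0.317]
contact_force: [-0.2, 0.0, 0.1]
opening: 0.705
grasp_force: 0.0
```

```bash
python3 - <<'E'
from h import *
to([509,-259.5,175],-0.318)
f=cam('top'); g=cam('scene')
c=lambda i,u,v,s: cv2.resize(i[v-s:v+s,u-s:u+s],(400,400),interpolation=cv2.INTER_CUBIC)
cv2.imwrite('pics/c2.png',np.hstack([c(f['img'],405,230,45),c(g['img'],275,180,45)]))
E
```

```text
tcp [ 509.7 -260.1  177.8] rpy [-3.1415e+00  2.0000e-04 -3.1690e-01] F [-0.23  0.03  0.11] open 0.705 grip 0.0 t 2.67 q [-0.47  0.58  1.89  0.    0.67  1.41]
tool cm [-0.09 -0.03  0.28] yaw 0.001
```

View pics/c2.png

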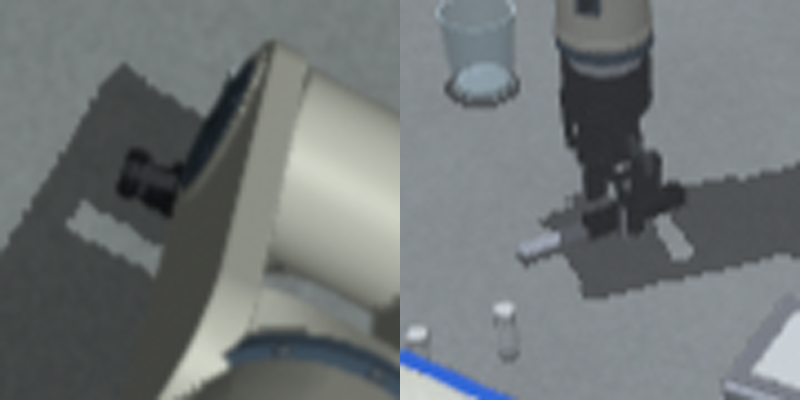

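The scene crop shows the handle between the two open fingers, around (620,215), with the blade sticking out at (540,245). Closing now.

apply_moves --deltas '[{"claw":0.2,"delta_pos":[0,0,0.25],"yaw":0},{"claw":1,"delta_pos":[0,0,0],"yaw":0},{"claw":1,"delta_pos":[0,0,0],"yaw":0},{"claw":1,"delta_pos":[0,0,0],"yaw":0},{"claw":1,"delta_pos":[0,0,0],"yaw":0},{"claw":1,"delta_pos":[0,0,0],"yaw":0},{"claw":1,"delta_pos":[0,0,0],"yaw":0}]' --grip_force 80

```text
clock: 3.65
eef_pos: [509.8, -260.0, 176.0]
tcp_rot: [3.141, -0.001, -0.318]
contact_force: [-1.5, 0.4, 6.4]
opening: 0.186
grasp_force: 78.8
```

apply_moves --deltas '[{"claw":1,"delta_pos":[0,0,-2],"yaw":0},{"claw":1,"delta_pos":[0,0,-4],"yaw":0},{"claw":1,"delta_pos":[-2.4,-3.7,-4],"yaw":0},{"claw":1,"delta_pos":[-2.4,-3.7,-2],"yaw":0},{"claw":1,"delta_pos":[-2.4,-3.7,0],"yaw":0},{"claw":1,"delta_pos":[-2.4,-3.7,0],"yaw":0},{"claw":1,"delta_pos":[-2.4,-3.7,0],"yaw":0},{"claw":1,"delta_pos":[-2.4,-3.7,0],"yaw":0}]'

```text
clock: 4.65
eef_pos: [441.8, -2.8, 296.4]
tcp_rot: [-3.141, -0.001, -0.318]
contact_force: [1.6, -0.4, -1.8]
opening: 0.189
grasp_force: 78.3
```

apply_moves --deltas '[{"claw":1,"delta_pos":[0,0,0],"yaw":-0.135},{"claw":1,"delta_pos":[0,0,0],"yaw":-0.135},{"claw":1,"delta_pos":[0,0,0],"yaw":-0.135},{"claw":1,"delta_pos":[0,0,0],"yaw":-0.133},{"claw":1,"delta_pos":[0,0,0],"yaw":0}]'

```text
clock: 5.28
eef_pos: [442.3, -4.0, 296.1]
tcp_rot: [3.141, -0.001, 0.219]
contact_force: [0.4, 0.0, -0.8]
opening: 0.188
grasp_force: 78.4
```

```bash
python3 - <<'E'
from h import *
np.set_printoptions(precision=1,suppress=True)
to([441.1,0.1,232],0.22)
s=r.sense(); p=np.array(s['eef_pos'])
f=cam('top'); g=cam('scene')
tip=p+[95*np.cos(.22),95*np.sin(.22),-166]
for n,h in (('top',f),('scene',g)):
    u=proj(h,tip)[0].astype(int); print(n,'pred tip',tip,u)
    im=h['img']; s_=45
    u=np.clip(u,[s_,s_],[640-s_,400-s_]); cv2.imwrite(f'pics/t_{n}.png',cv2.resize(im[u[1]-s_:u[1]+s_,u[0]-s_:u[0]+s_],(400,400),interpolation=cv2.INTER_CUBIC)); print('crop org',u-s_,'scale',400/90)
a,b=cv2.imread('pics/t_top.png'),cv2.imread('pics/t_scene.png'); cv2.imwrite('pics/c3.png',np.hstack([a,b]))
E
```

```text
tcp [442.3  -4.  296.1] rpy [ 3.1 -0.   0.2] F [ 0.4  0.  -0.8] open 0.188 grip 78.4 t 5.28 q [-0.   0.2  2.1  0.   0.8  1.3]
tool cm [-0.  -0.4  6.4] yaw -0.001
top pred tip [535.   16.7 130.1] [306 218]
crop org [261 173] scale 4.444444444444445
scene pred tip [535.   16.7 130.1] [330 189]
crop org [285 144] scale 4.444444444444445
```

View pics/c3.png

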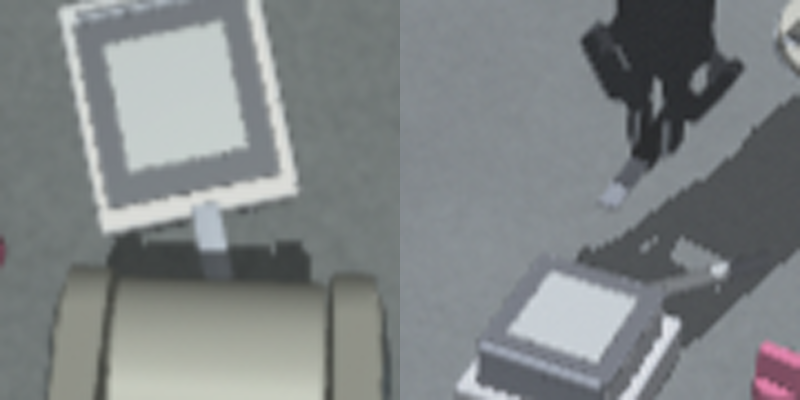

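The blade tip is at top (307,219) and scene (331,190), within 1.5 px of the prediction, so the spatula sits as expected in the gripper. Lowering to slot height and starting the insertion.

apply_moves --deltas '[{"claw":1,"delta_pos":[0,-0.2,2.0],"yaw":0},{"claw":1,"delta_pos":[0,-0.2,2.4],"yaw":0},{"claw":1,"delta_pos":[0,0,2.0],"yaw":0},{"claw":1,"delta_pos":[0.5,0,0],"yaw":0},{"claw":1,"delta_pos":[0.5,0,0],"yaw":0},{"claw":1,"delta_pos":[0.5,0,0],"yaw":0},{"claw":1,"delta_pos":[0,0,0],"yaw":0}]'

```text
clock: 6.25
eef_pos: [456.8, 3.2, 231.8]
tcp_rot: [3.141, -0.002, 0.22]
contact_force: [0.3, -0.0, -1.8]
opening: 0.19
grasp_force: 78.3
```

```bash
python3 - <<'E'
from h import *
np.set_printoptions(precision=1,suppress=True)
u=lambda a:(606+a*np.cos(.22),37+a*np.sin(.22))
to([*u(-42-95),232],0.22)
g=cam('scene'); cv2.imwrite('pics/c4.png',cv2.resize(g['img'][180:260,285:365],(600,600),interpolation=cv2.INTER_CUBIC))
E
```

```text
tcp [456.8   3.2 231.8] rpy [ 3.1 -0.   0.2] F [ 0.3 -0.  -1.8] open 0.19 grip 78.3 t 6.25 q [ 0.   0.4  2.1 -0.   0.7  1.4]
tool cm [ 1.6 -0.  -0. ] yaw -0.0
```

View pics/c4.png

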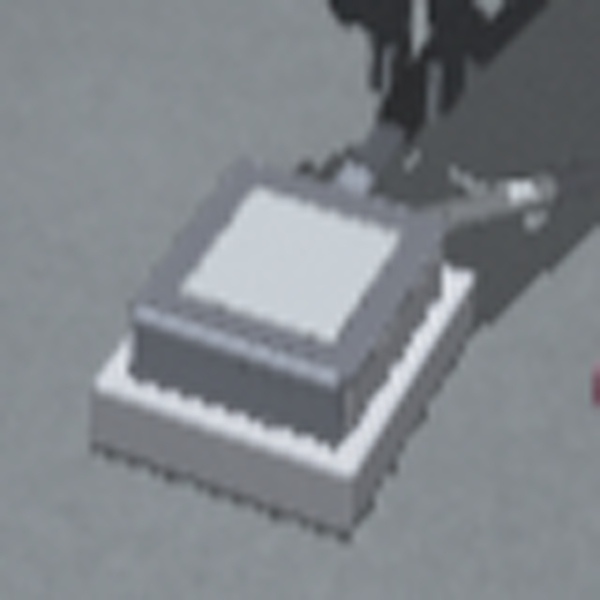

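The scene crop shows the blade end at (350,190) disappearing behind the cover's front edge, and the force is unchanged. Pushing further in and starting the lift.

apply_moves --deltas '[{"claw":1,"delta_pos":[0.8,0,0],"yaw":0},{"claw":1,"delta_pos":[0.8,0,0],"yaw":0},{"claw":1,"delta_pos":[0,0,-0.5],"yaw":0},{"claw":1,"delta_pos":[0.05,0,-0.95],"yaw":0},{"claw":1,"delta_pos":[0.05,0,-0.95],"yaw":0},{"claw":1,"delta_pos":[0.25,0,-0.95],"yaw":0},{"claw":1,"delta_pos":[0.25,0,-0.9],"yaw":0}]'

```text
clock: 7.18
eef_pos: [477.6, 8.0, 274.5]
tcp_rot: [3.142, -0.0, 0.22]
contact_force: [0.2, 1.0, -1.8]
opening: 0.187
grasp_force: 78.3
```

```bash
python3 - <<'E'
from h import *
to([500,0,300],0.22)
f=cam('top');g=cam('scene'); P=pts(f)
cv2.imwrite('pics/c5.png',cv2.resize(np.hstack([g['img'][170:250,285:365],f['img'][155:235,260:340]]),(800,400),interpolation=cv2.INTER_CUBIC))
ys,xs=np.mgrid[165:225,270:335]; q=P[165:225,270:335].reshape(-1,3); d=q[:,:2]-[606,37]
ux=d@[np.cos(.22),np.sin(.22)]; uy=d@[-np.sin(.22),np.cos(.22)]
for a in range(-60,56,12):
    m=(abs(ux-a)<5)&(abs(abs(uy)-35)<12)&(q[:,2]>50); print(a,m.sum(),np.median(q[m,2]).round(1) if m.any() else None)
E
```

```text
tcp [477.6   8.  274.5] rpy [ 3.1416e+00 -2.0000e-04  2.1980e-01] F [ 0.16  1.02 -1.78] open 0.187 grip 78.3 t 7.17 q [0.01 0.31 2.05 0.   0.78 1.36]
tool cm [ 2.02  1.27 -2.55] yaw -0.0
-60 0 None
-48 103 117.6
-36 66 114.1
-24 65 110.1
-12 65 104.9
0 62 100.0
12 64 94.3
24 66 89.6
36 58 85.0
48 62 79.7
```

By depth, the cover's slope is about 0.39 rad, so the levering works. Following the arc.

apply_moves --deltas '[{"claw":1,"delta_pos":[0.4,0,-0.85],"yaw":0},{"claw":1,"delta_pos":[0.45,0,-0.85],"yaw":0},{"claw":1,"delta_pos":[0.55,0,-0.8],"yaw":0},{"claw":1,"delta_pos":[0.65,0,-0.7],"yaw":0},{"claw":1,"delta_pos":[0.7,0,-0.65],"yaw":0},{"claw":1,"delta_pos":[0.75,0,-0.6],"yaw":0},{"claw":1,"delta_pos":[0.8,0,-0.5],"yaw":0},{"claw":1,"delta_pos":[0.85,0,-0.45],"yaw":0}]'

```text
clock: 8.28
eef_pos: [528.3, 19.3, 328.0]
tcp_rot: [3.142, -0.0, 0.22]
contact_force: [-0.3, 1.0, -1.4]
opening: 0.186
grasp_force: 78.3
```

apply_moves --deltas '[{"claw":1,"delta_pos":[0.9,0,-0.3],"yaw":0},{"claw":1,"delta_pos":[0.95,0,-0.2],"yaw":0},{"claw":1,"delta_pos":[0.95,0,-0.1],"yaw":0},{"claw":1,"delta_pos":[0.95,0,0],"yaw":0},{"claw":1,"delta_pos":[0.95,0,0],"yaw":0},{"claw":1,"delta_pos":[0.95,0,0.1],"yaw":0},{"claw":1,"delta_pos":[0.95,0,0.2],"yaw":0},{"claw":1,"delta_pos":[0.95,0,0.3],"yaw":0}]'

```text
clock: 9.28
eef_pos: [602.1, 35.8, 327.5]
tcp_rot: [3.142, -0.0, 0.22]
contact_force: [-0.2, 0.1, -1.3]
opening: 0.188
grasp_force: 78.3
```

apply_moves --deltas '[{"claw":1,"delta_pos":[0.95,0,0.2],"yaw":0},{"claw":1,"delta_pos":[0.95,0,0.2],"yaw":0},{"claw":1,"delta_pos":[0,0,0],"yaw":0},{"claw":1,"delta_pos":[0,0,0],"yaw":0}]'

```text
clock: 9.78
eef_pos: [619.8, 39.8, 323.6]
tcp_rot: [-3.142, 0.0, 0.22]
contact_force: [-0.8, 0.3, -1.7]
opening: 0.19
grasp_force: 78.3
```

```bash
python3 - <<'E'
from h import *
to([500,0,300],0.22)
f=cam('top');g=cam('scene'); P=pts(g)
cv2.imwrite('pics/c5.png',np.hstack([cv2.resize(g['img'][150:250,275:375],(400,400),interpolation=cv2.INTER_CUBIC),cv2.resize(f['img'][120:220,260:360],(400,400),interpolation=cv2.INTER_CUBIC)]))
E
```

```text
tcp [619.8  39.8 323.6] rpy [-3.1416e+00  4.0000e-04  2.1980e-01] F [-0.78  0.32 -1.7 ] open 0.19 grip 78.3 t 9.78 q [ 0.06  0.43  1.71 -0.    1.    1.41]
tool cm [-12.56   1.27   2.36] yaw -0.0
```

View pics/c5.png

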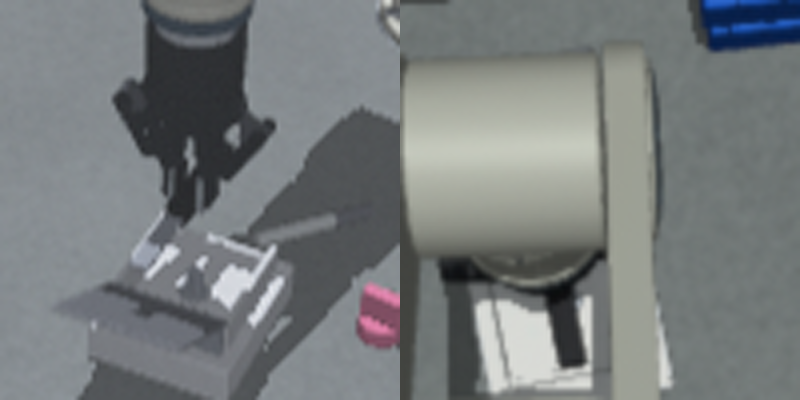

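The cover lies open, leaning back beyond the hinge at scene crop (150,310). The shaft shows at (195,275). Laying the spatula down at the right front, clear of the unit.

apply_moves --deltas '[{"claw":1,"delta_pos":[-3.5,2.6,0],"yaw":0},{"claw":1,"delta_pos":[-3.5,2.6,0],"yaw":0},{"claw":1,"delta_pos":[-3.5,2.6,0],"yaw":0},{"claw":1,"delta_pos":[-3.5,2.6,0],"yaw":0},{"claw":1,"delta_pos":[-3.5,2.7,0],"yaw":0},{"claw":1,"delta_pos":[-3.5,2.7,3],"yaw":0},{"claw":1,"delta_pos":[0,0,4],"yaw":0},{"claw":1,"delta_pos":[0,0,4],"yaw":0}]'

```text
clock: 10.88
eef_pos: [449.2, -160.8, 213.4]
tcp_rot: [3.141, -0.002, 0.218]
contact_force: [0.4, -0.1, -0.4]
opening: 0.184
grasp_force: 78.4
```

apply_moves --deltas '[{"claw":1,"delta_pos":[0,0,2.4],"yaw":0},{"claw":1,"delta_pos":[0,0,0.8],"yaw":0},{"claw":1,"delta_pos":[0,0,0.4],"yaw":0},{"claw":1,"delta_pos":[0,0,0.1],"yaw":0},{"claw":1,"delta_pos":[0,0,0],"yaw":0}]'

```text
clock: 11.5
eef_pos: [449.8, -160.3, 177.4]
tcp_rot: [3.141, -0.001, 0.22]
contact_force: [-0.0, 0.1, -0.2]
opening: 0.187
grasp_force: 78.4
```

apply_moves --deltas '[{"claw":1,"delta_pos":[0,0,0.15],"yaw":0},{"claw":1,"delta_pos":[0,0,0],"yaw":0},{"claw":0.3,"delta_pos":[0,0,0],"yaw":0},{"claw":-0.3,"delta_pos":[0,0,0],"yaw":0},{"claw":-0.5,"delta_pos":[0,0,0],"yaw":0},{"claw":-0.5,"delta_pos":[0,0,-2],"yaw":0},{"claw":-0.5,"delta_pos":[0,0,-4],"yaw":0},{"claw":-0.5,"delta_pos":[0,0,-5],"yaw":0}]'

```text
clock: 12.5
eef_pos: [449.0, -160.0, 285.6]
tcp_rot: [-3.14, 0.002, 0.22]
contact_force: [0.8, -0.9, 0.3]
opening: 0.746
grasp_force: 0.0
```

apply_moves --deltas '[{"claw":-0.5,"delta_pos":[1.5,-5,-2],"yaw":0},{"claw":-0.5,"delta_pos":[1.5,-5,-2],"yaw":0},{"claw":-0.5,"delta_pos":[1.5,-5.5,0],"yaw":0},{"claw":-0.5,"delta_pos":[1.5,-5.5,0],"yaw":0},{"claw":-0.5,"delta_pos":[1.5,-5.5,0],"yaw":0},{"claw":-0.5,"delta_pos":[1.5,-5.5,0],"yaw":0},{"claw":-0.5,"delta_pos":[1.2,-5,0],"yaw":0},{"claw":-0.5,"delta_pos":[0,-3,0],"yaw":0}]'

```text
clock: 13.5
eef_pos: [461.7, 254.9, 325.1]
tcp_rot: [-3.141, -0.001, 0.221]
contact_force: [-0.3, 0.2, -0.3]
opening: 0.751
grasp_force: 0.0
```

```bash
python3 - <<'E'
from h import *
np.set_printoptions(precision=1,suppress=True)
to([474,249,250],0.1)
f=cam('top');g=cam('scene')
np.savez('stem.npz',top=f['img'],scene=g['img'])
ut=proj(f,[606,37,66])[0]; us=proj(g,[606,37,66])[0]; print('stem pred px',ut,us)
def c(im,u,s,k=400):
    u=np.round(u).astype(int); return cv2.resize(im[u[1]-s:u[1]+s,u[0]-s:u[0]+s],(k,k),interpolation=cv2.INTER_CUBIC)
uk=proj(f,[474,249,30])[0]; up=proj(f,[490,-150,10])[0]
row1=np.hstack([c(f['img'],ut,14,400),c(g['img'],us,14,400)])
row2=np.hstack([c(f['img'],up,40,200),c(f['img'],uk,20,200),c(g['img'],us,40,200),c(f['img'],ut,40,200)])
cv2.imwrite('pics/c6.png',np.vstack([row1,row2]))
E
```

```text
tcp [461.7 254.9 325.1] rpy [-3.1 -0.   0.2] F [-0.3  0.2 -0.3] open 0.751 grip 0.0 t 13.5 q [0.5 0.3 1.9 0.  0.9 1.9]
tool cm [1.1 0.8 7.5] yaw 0.121
stem pred px [300.2 194. ] [322.3 216.8]
```

View pics/c6.png

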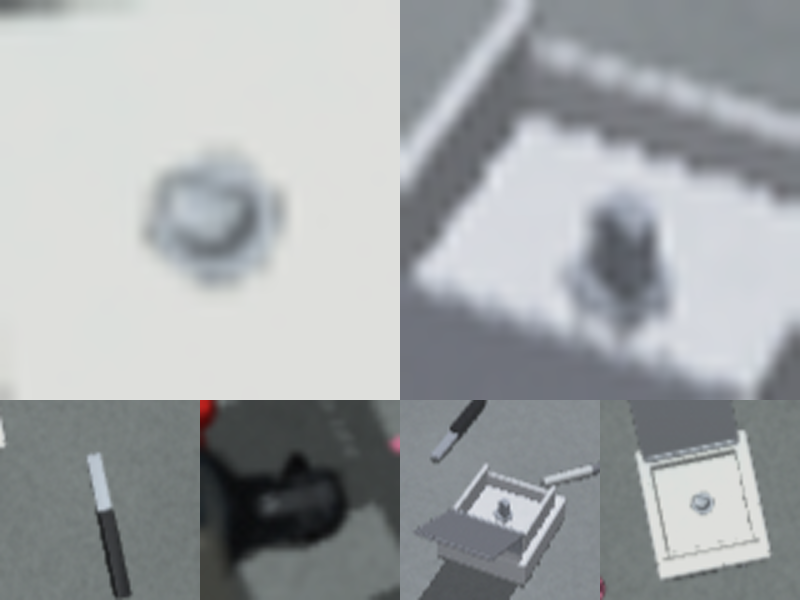

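The tiles show:
- The spatula lies flat on the bench.
- The cover is open beyond the hinge.
- The shaft stands near the centre of the well: top tile (210,210), scene tile (620,250).
- The knob is partly under the gripper.

The flat's direction isn't clear by eye, so I'm reading the pixels averaged over several frames.

```bash
python3 - <<'E'
from h import *
np.set_printoptions(precision=0,suppress=True,linewidth=220)
for n,(u,v) in (('top',(301,195)),('scene',(323,217))):
    F=[cam(n) for _ in range(8)]; f=F[0]
    I=np.mean([x['img'].astype(float).mean(2) for x in F],0); Pz=np.nanmedian([pts(x) for x in F],0)
    print(n,'noise',np.std([x['img'][v,u].mean() for x in F])); s=7
    print('cols',np.arange(u-s,u+s+1)); 
    print(np.c_[np.arange(v-s,v+s+1),I[v-s:v+s+1,u-s:u+s+1]]); print(np.c_[np.arange(v-s,v+s+1),Pz[v-s:v+s+1,u-s:u+s+1,2]])
    f['img']=I; np.savez(f'av_{n}.npz',I=I,P=Pz)
    for nm,p in (('axis66',[606,37,66]),('axis44',[606,37,44]),('+x',[614,37,66]),('+y',[606,45,66])): print(nm,proj(f,p)[0].round(2).tolist(),end=' ')
    print()
E
```

```text
top noise 0.3307189138830707
cols [294 295 296 297 298 299 300 301 302 303 304 305 306 307 308]
[[188. 221. 221. 221. 221. 221. 222. 222. 221. 221. 222. 222. 222. 222. 222. 222.]
 [189. 221. 221. 221. 222. 222. 222. 220. 220. 220. 222. 222. 222. 222. 222. 222.]
 [190. 221. 221. 221. 221. 220. 218. 205. 203. 205. 219. 222. 222. 222. 222. 222.]
 [191. 221. 221. 220. 216. 204. 197. 184. 186. 190. 199. 219. 222. 222. 222. 222.]
 [192. 221. 220. 214. 175. 162. 156. 163. 177. 180. 185. 208. 219. 221. 222. 222.]
 [193. 221. 219. 198. 161. 182. 177. 170. 157. 145. 151. 187. 188. 219. 222. 222.]
 [194. 221. 218. 192. 163. 196. 191. 185. 175. 161. 123. 175. 168. 218. 222. 222.]
 [195. 221. 216. 181. 175. 182. 191. 185. 174. 140. 110. 175. 174. 218. 222. 222.]
 [196. 221. 214. 167. 174. 150. 148. 161. 147. 109. 132. 183. 196. 220. 222. 222.]
 [197. 222. 219. 200. 176. 165. 130. 118. 115. 132. 173. 188. 214. 221. 222. 222.]
 [198. 222. 221. 219. 207. 190. 172. 162. 165. 174. 185. 191. 219. 222. 222. 222.]
 [199. 222. 222. 222. 220. 212. 192. 164. 169. 179. 209. 214. 221. 222. 222. 222.]
 [200. 2
[... 3606 characters left out ...]
  41.  41.  59.  63.  65.  67.  66.  42.  41.  41.  41.  41.]
 [219.  40.  42.  40.  40.  41.  54.  58.  62.  63.  62.  40.  41.  41.  40.  42.]
 [220.  41.  41.  40.  41.  42.  50.  53.  58.  58.  59.  41.  41.  41.  43.  41.]
 [221.  40.  40.  41.  41.  45.  45.  50.  53.  55.  53.  45.  40.  41.  41.  42.]
 [222.  41.  42.  41.  40.  45.  46.  44.  49.  50.  48.  46.  40.  41.  41.  41.]
 [223.  40.  41.  41.  41.  46.  45.  46.  45.  45.  45.  45.  40.  41.  42.  42.]
 [224.  73.  41.  39.  40.  41.  44.  45.  45.  45.  44.  41.  40.  40.  41.  41.]]
axis66 [322.33, 216.84] axis44 [322.12, 221.56] +x [320.91, 218.07] +y [324.2, 217.84] <stdin>:5: RuntimeWarning: All-NaN slice encountered
```

```bash
python3 - <<'E'
from h import *
np.set_printoptions(precision=2,suppress=True,linewidth=160)
F=[cam('scene') for _ in range(30)]; P=np.nanmedian([pts(x) for x in F],0); g=F[0]
S=[(v,u) for v in range(219,223) for u in (322,323)]
def fit(S):
    q=np.array([P[v,u] for v,u in S]); xy=q[:,:2]-[606,37]
    c=xy.mean(0); w,V=np.linalg.eigh(np.cov(xy.T)); n=V[:,0]; n=n if n@[1,.5]>0 else -n
    return np.arctan2(n[1],n[0]),c@n,np.sqrt(w),q
for nm,S in (('322-323',[(v,u) for v in range(219,223) for u in (322,323)]),('321-323',[(v,u) for v in range(219,222) for u in (321,322,323)])):
    a,d,w,q=fit(S); print(nm,'yaw',a,'dist',d,'sd',w); 
print('by column mean xy:')
for u in range(321,326): print(u,np.mean([P[v,u] for v in range(219,222)],0))
d=np.load('av_top.npz'); I=d['I']; f=cam('top')
W=np.clip((221-I[185:206,290:312])/221,0,1); m=W>0.03; vv,uu=np.nonzero(m); print('collar',uu.mean()+290,vv.mean()+185,len(uu),'diam mm',2*np.sqrt(len(uu)/np.pi)*2.78)
al=np.clip((221-I[185:206,290:312])/35,0,1); 
vv,uu=np.mgrid[185:206,290:312]; c=[(al*uu).sum()/al.sum(),(al*vv).sum()/al.sum()]; print('axis from collar',onz(f,c,43)[0])
Z=d['P'][188:202,294:309,2]; vv,uu=np.nonzero(Z>56); uv=np.c_[uu+294,vv+188].astype(float)
X=onz(f,uv,66)[:,:2]; print('top area',len(X)*2.78**2,'(exp 162) centroid',X.mean(0)); w,V=np.linalg.eigh(np.cov(X.T)); n=V[:,0]; print('min axis yaw',np.arctan2(n[1],n[0]),np.sqrt(w),'exp sd 3.4? 4')
# well floor centre: inner walls top at z72/60 - floor region bright
T=d['P'][...,2]; 
fl=((T>36)&(T<46)&(I>205)).astype(np.uint8); n_,l,st,ce=cv2.connectedComponentsWithStats(fl[160:230,265:340]); k=1+np.argmax(st[1:,4]); vv,uu=np.nonzero(l==k); q=onz(f,np.c_[uu+265,vv+160],40)[:,:2].astype(np.float32); print('floor',cv2.minAreaRect(q))
E
```

```text
322-323 yaw -0.1999944557384317 dist 2.2157147271081197 sd [0.34 2.66]
321-323 yaw -0.1466644500484731 dist 2.299557670056224 sd [0.23 4.1 ]
by column mean xy:
321 [607.84  33.31  50.48]
322 [608.37  37.9   53.55]
323 [609.19  42.67  56.94]
324 [608.71  46.5   58.83]
325 [604.67  47.83  56.71]
collar 300.45977011494256 195.02298850574712 87 diam mm 29.259000175761596
axis from collar [606.14  37.28  43.  ]
top area 170.02479999999997 (exp 162) centroid [605.23  36.68]
min axis yaw 2.8609269592220294 [3.08 4.63] exp sd 3.4? 4
floor ((606.2508544921875, 36.69766616821289), (91.05033874511719, 93.54552459716797), 12.79172420501709)<stdin>:3: RuntimeWarning: All-NaN slice encountered
```

The axis from the collar is (606.1, 37.3) and from the well floor (606.3, 36.7), so they agree. The flat faces roughly -0.15 to -0.3 rad. Refining the flat, and the knob pose from the arm-free first frame.

```bash
python3 - <<'E'
from h import *
np.set_printoptions(precision=2,suppress=True,linewidth=160)
F=[cam('scene') for _ in range(40)]; Q=np.array([pts(x)[215:226,318:328] for x in F])
m=np.nanmean(Q,0); sd=np.nanstd(Q,0)
for v in range(4,8):
    A=m[v,3:6,:2]; e=A[2]-A[0]; e2=A[2]-A[1]; print('row',v+215,'yaw 321-323',-np.arctan2(e[0],e[1]),'322-323',-np.arctan2(e2[0],e2[1]),'sd xy',sd[v,4,:2])
f=cam('top'); P=np.load('P.npy'); im=cv2.imread('pics/top0.png').astype(int)
vv,uu=np.nonzero((P[225:256,210:242,2]>36)&(im[225:256,210:242].max(2)<80)); uv=np.c_[uu+210,vv+225].astype(float)
X=onz(f,uv,46)[:,:2]; c=X.mean(0); w,V=np.linalg.eigh(np.cov(X.T)); n=V[:,1]; n*=np.sign(n[0])
t=(X-c)@n; print('bar yaw',np.arctan2(n[1],n[0]),'c',c,'t',t.min(),t.max(),'w',np.ptp((X-c)@[-n[1],n[0]]))
print('axis est (rear+19+px)',c+n*(t.min()-1.4+19),'(nose-31)',c+n*(t.max()+1.4-31))
to([470,249,196],np.arctan2(n[1],n[0]))
E
```

```text
row 219 yaw 321-323 -0.2470660589337923 322-323 -0.24806730873796187 sd xy [1.42 1.01]
row 220 yaw 321-323 -0.20276558461183208 322-323 -0.1225093281497493 sd xy [1.7  1.21]
row 221 yaw 321-323 -0.19079559287720096 322-323 -0.1535745585000948 sd xy [1.56 1.11]
row 222 yaw 321-323 0.18682621095720964 322-323 -0.0576466263538756 sd xy [1.38 0.98]
bar yaw 0.12244381001934145 c [475.04 249.72] t -21.711471025911855 25.757834119469166 w 15.039800523974222
axis est (rear+19+px) [470.96 249.22] (nose-31) [471.23 249.25]
tcp [461.8 252.4 325.2] rpy [-3.14 -0.    0.22] F [ 0.88  0.33 -0.62] open 0.747 grip 0.0 t 18.0 q [0.5  0.3  1.92 0.   0.93 1.85]
tool cm [ 0.72  0.51 12.92] yaw 0.097
```

apply_moves --deltas '[{"claw":0.2,"delta_pos":[0.83,0.51,0],"yaw":0},{"claw":0.2,"delta_pos":[0,0,3],"yaw":0.098},{"claw":0.2,"delta_pos":[0,0,3],"yaw":0},{"claw":0.2,"delta_pos":[0,0,3],"yaw":0},{"claw":0.2,"delta_pos":[0,0,2.4],"yaw":0},{"claw":0.2,"delta_pos":[0,0,1.5],"yaw":0},{"claw":0.2,"delta_pos":[0,0,0],"yaw":0},{"claw":0.2,"delta_pos":[0,0,0],"yaw":0}]'

```text
clock: 19.0
eef_pos: [471.5, 249.4, 196.9]
tcp_rot: [-3.141, -0.001, 0.122]
contact_force: [0.7, 0.1, 0.5]
opening: 0.4
grasp_force: 0.0
```

```bash
python3 - <<'E'
from h import *
to([471,249.2,196],0.122)
g=cam('scene'); u=proj(g,[471,249,30])[0].astype(int); print(u)
cv2.imwrite('pics/c7.png',cv2.resize(g['img'][u[1]-30:u[1]+30,u[0]-30:u[0]+30],(500,500),interpolation=cv2.INTER_CUBIC))
E
```

```text
tcp [471.5 249.4 196.9] rpy [-3.1412e+00 -1.1000e-03  1.2180e-01] F [0.68 0.14 0.55] open 0.4 grip 0.0 t 19.0 q [ 0.48  0.5   1.97 -0.    0.66  1.93]
tool cm [-0.05  0.02  0.09] yaw -0.0
[394 230]
```

View pics/c7.png

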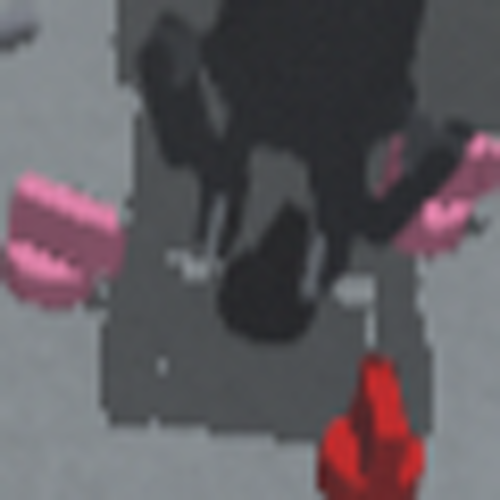

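The scene crop shows the black knob's bar at (285,265), standing between the two fingers. Closing.

apply_moves --deltas '[{"claw":1,"delta_pos":[0,0,0],"yaw":0},{"claw":1,"delta_pos":[0,0,0],"yaw":0},{"claw":1,"delta_pos":[0,0,0],"yaw":0},{"claw":1,"delta_pos":[0,0,0],"yaw":0},{"claw":1,"delta_pos":[0,0,0],"yaw":0}]' --grip_force 80

```text
clock: 19.68
eef_pos: [471.4, 249.5, 197.2]
tcp_rot: [-3.141, -0.002, 0.122]
contact_force: [-0.0, -0.4, 6.3]
opening: 0.135
grasp_force: 78.5
```

apply_moves --deltas '[{"claw":1,"delta_pos":[0,0,-3],"yaw":0},{"claw":1,"delta_pos":[0,0,-4],"yaw":0},{"claw":1,"delta_pos":[1.8,3.8,-4],"yaw":0},{"claw":1,"delta_pos":[1.8,3.8,0],"yaw":0},{"claw":1,"delta_pos":[1.8,3.8,0],"yaw":0},{"claw":1,"delta_pos":[1.8,3.8,0],"yaw":0},{"claw":1,"delta_pos":[1.8,3.8,0],"yaw":0},{"claw":1,"delta_pos":[1.8,3.7,0],"yaw":0}]'

```text
clock: 20.68
eef_pos: [606.3, 35.8, 306.6]
tcp_rot: [-3.142, -0.001, 0.122]
contact_force: [0.5, 0.4, -0.6]
opening: 0.128
grasp_force: 78.3
```

apply_moves --deltas '[{"claw":1,"delta_pos":[0,0,0],"yaw":0.11},{"claw":1,"delta_pos":[0,0,0],"yaw":0.11},{"claw":1,"delta_pos":[0,0,0],"yaw":0.1},{"claw":1,"delta_pos":[0,0,0],"yaw":0},{"claw":1,"delta_pos":[0,0,0],"yaw":0}]'

```text
clock: 21.3
eef_pos: [605.8, 37.1, 306.4]
tcp_rot: [-3.142, -0.0, -0.196]
contact_force: [-1.1, 0.9, -0.8]
opening: 0.136
grasp_force: 78.3
```

```bash
python3 - <<'E'
from h import *
to([606.1,37.1,277],-0.2)
s=r.sense(); p=np.array(s['eef_pos'])
g=cam('scene'); P=pts(g)
# knob: predicted underside centre
k=p-[0,0,197]; print('knob pred',k.round(1))
u=proj(g,k+[0,0,20])[0].astype(int); print(u)
q=P[u[1]-12:u[1]+14,u[0]-14:u[0]+14]; im=g['img'][u[1]-12:u[1]+14,u[0]-14:u[0]+14]
# skirt points: dark, within z band of skirt: fit circle
m=(im.max(2)<80)&(q[...,2]>k[2]+1)&(q[...,2]<k[2]+16)&(np.hypot(q[...,0]-k[0],q[...,1]-k[1])<28)
X=q[m]; print(len(X)); A=np.c_[2*X[:,:2],np.ones(len(X))]
from scipy.optimize import least_squares
o=least_squares(lambda c:np.hypot(X[:,0]-c[0],X[:,1]-c[1])-20,k[:2]); print('skirt centre',o.x.round(2),'rms',np.sqrt(np.mean(o.fun**2)))
cv2.imwrite('pics/c8.png',cv2.resize(g['img'][u[1]-35:u[1]+45,u[0]-40:u[0]+40],(500,500),interpolation=cv2.INTER_CUBIC))
E
```

```text
tcp [605.8  37.1 306.4] rpy [-3.1415e+00 -2.0000e-04 -1.9600e-01] F [-1.06  0.93 -0.75] open 0.136 grip 78.3 t 21.3 q [0.06 0.43 1.76 0.   0.95 1.83]
tool cm [ 0.03 -0.01  2.94] yaw 0.004
knob pred [605.8  37.1 109.4]
[323 202]
38
skirt centre [602.18  38.58] rms 1.7289971157456034
```

View pics/c8.png

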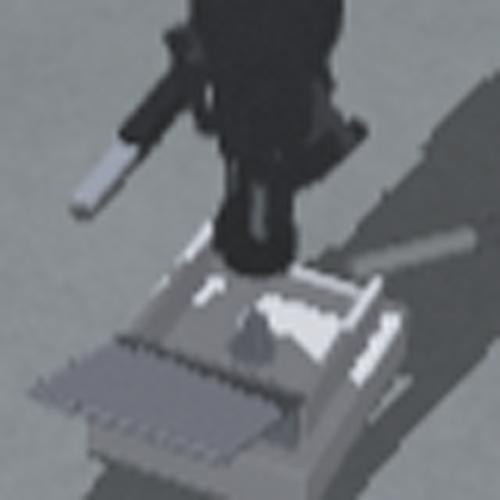

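The crop shows the knob held upright over the well at (258,235), with the shaft below it at (255,325). The cover is open and the spatula is on the bench at (100,180). I'm averaging the skirt fit so the knob can be compared with the shaft in the same camera.

```bash
python3 - <<'E'
from h import *
from scipy.optimize import least_squares
np.set_printoptions(precision=2,suppress=True)
k=np.array([605.8,37.1,109.4]); n=np.array([np.cos(-.2),np.sin(-.2)])
F=[cam('scene') for _ in range(15)]; g=F[0]; q=np.nanmean([pts(x) for x in F],0); sd=np.nanstd([x['z_map'] for x in F],0); im=g['img']
d=np.hypot(q[...,0]-k[0],q[...,1]-k[1])
for lo,hi in ((2,15),(4,13)):
    m=(sd<5)&(q[...,2]>k[2]+lo)&(q[...,2]<k[2]+hi)&(d<27)&(d>13); X=q[m]
    o=least_squares(lambda c:np.hypot(X[:,0]-c[0],X[:,1]-c[1])-20,k[:2],loss='soft_l1'); print(len(X),'skirt centre',o.x,'rms',np.sqrt(np.mean(o.fun**2)))
    uv=np.argwhere(m)[:,::-1]; print('cols',uv[:,0].min(),uv[:,0].max())
S=np.load('av_scene.npz')['P']
m=(S[...,2]>48)&(S[...,2]<63)&(np.hypot(S[...,0]-606,S[...,1]-37)<16); X=S[m]
def res(c):
    e=X[:,:2]-c; return np.where(e@n>4-1e-9+0*e[:,0], e@n-4, 0)+np.where(e@n<=3.0,np.hypot(e[:,0],e[:,1])-8,0)+np.where((e@n>3.0)&(e@n<=4),e@n-4,0)
best=min((np.sum(np.abs(np.minimum(4-(X[:,:2]-c)@n,8-np.hypot(*(X[:,:2]-c).T)))),*c) for c in [np.array([a,b]) for a in np.arange(601,611,.25) for b in np.arange(32,44,.25)])
print('stem axis in scene cam',len(X),best)
E
```

```text
30 skirt centre [602.55  38.82] rms 0.4009928180143423
cols 319 329
21 skirt centre [602.56  38.8 ] rms 0.40071516844849514
cols 319 329
stem axis in scene cam 17 (np.float64(5.421555880093573), np.float64(605.0), np.float64(40.25))<stdin>:5: RuntimeWarning: Mean of empty slice
```

apply_moves --deltas '[{"claw":1,"delta_pos":[0.14,-0.11,2],"yaw":0},{"claw":1,"delta_pos":[0,0,1.5],"yaw":0},{"claw":1,"delta_pos":[0,0,0.5],"yaw":0},{"claw":1,"delta_pos":[0,0,0.3],"yaw":0},{"claw":1,"delta_pos":[0,0,0.3],"yaw":0},{"claw":1,"delta_pos":[0,0,0],"yaw":0}]'

```text
clock: 22.85
eef_pos: [607.4, 37.8, 260.3]
tcp_rot: [-3.142, -0.0, -0.198]
contact_force: [-0.1, -0.1, -0.2]
opening: 0.137
grasp_force: 78.3
```

apply_moves --deltas '[{"claw":1,"delta_pos":[0,0,0.2],"yaw":0},{"claw":1,"delta_pos":[0,0,0.2],"yaw":0},{"claw":1,"delta_pos":[0,0,0],"yaw":0}]'

```text
clock: 23.22
eef_pos: [607.3, 37.9, 256.1]
tcp_rot: [3.142, 0.0, -0.198]
contact_force: [0.7, 0.3, -0.9]
opening: 0.134
grasp_force: 78.3
```

No spring force at 7 mm below first-touch height, so the knob is sliding onto the shaft. Continuing.

apply_moves --deltas '[{"claw":1,"delta_pos":[0,0,0.25],"yaw":0},{"claw":1,"delta_pos":[0,0,0.25],"yaw":0},{"claw":1,"delta_pos":[0,0,0.1],"yaw":0},{"claw":1,"delta_pos":[0,0,0],"yaw":0}]'

```text
clock: 23.72
eef_pos: [607.4, 37.8, 250.0]
tcp_rot: [3.142, 0.0, -0.198]
contact_force: [0.6, -0.9, -1.2]
opening: 0.134
grasp_force: 78.3
```

apply_moves --deltas '[{"claw":1,"delta_pos":[0,0,0.15],"yaw":0},{"claw":1,"delta_pos":[0,0,0.15],"yaw":0},{"claw":1,"delta_pos":[0,0,0],"yaw":0}]'

```text
clock: 24.1
eef_pos: [607.5, 37.9, 247.4]
tcp_rot: [-3.142, -0.0, -0.198]
contact_force: [-0.9, -0.5, 4.2]
opening: 0.133
grasp_force: 78.8
```

apply_moves --deltas '[{"claw":1,"delta_pos":[0,0,0],"yaw":0},{"claw":1,"delta_pos":[0,0,0],"yaw":0},{"claw":1,"delta_pos":[0,0,0.2],"yaw":0},{"claw":1,"delta_pos":[0,0,0.2],"yaw":0},{"claw":1,"delta_pos":[0,0,0.1],"yaw":0},{"claw":1,"delta_pos":[0,0,0],"yaw":0},{"claw":1,"delta_pos":[0,0,0],"yaw":0},{"claw":1,"delta_pos":[0,0,0],"yaw":0}]'

```text
clock: 25.1
eef_pos: [607.5, 37.9, 243.1]
tcp_rot: [-3.141, -0.001, -0.198]
contact_force: [-2.7, 0.2, 13.0]
opening: 0.13
grasp_force: 80.5
```

```bash
python3 - <<'E'
from h import *
to([606,37,243],-0.2)
g=cam('scene'); cv2.imwrite('pics/c9.png',cv2.resize(g['img'][150:260,250:400],(750,550),interpolation=cv2.INTER_CUBIC))
E
```

```text
tcp [607.5  37.9 243.1] rpy [-3.1414e+00 -6.0000e-04 -1.9820e-01] F [-2.66  0.18 13.04] open 0.13 grip 80.5 t 25.1 q [ 0.06  0.52  1.79 -0.    0.83  1.83]
tool cm [-0.13  0.12  0.01] yaw 0.002
```

View pics/c9.png

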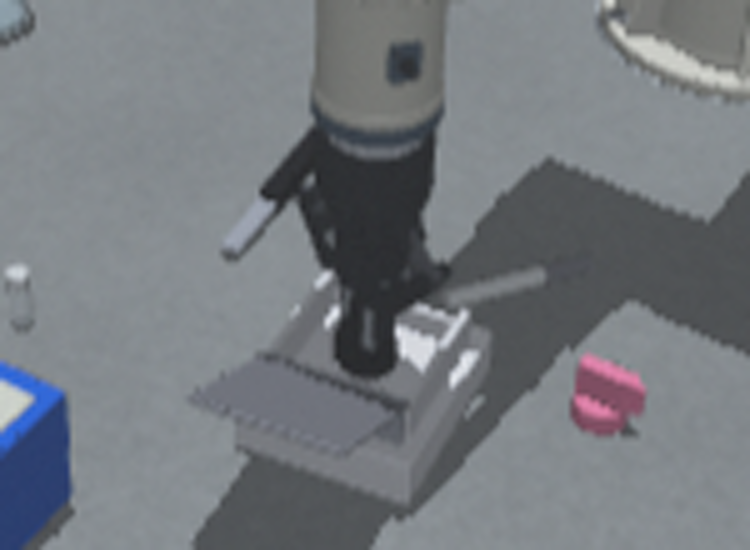

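The knob sits on the shaft in the well at (365,350), and the 13 N push exceeds the spring's 9 N, so the shaft is fully in. The cover is open and the spatula lies on the bench at (250,225). Handing in.

```bash
python3 -c "
from rig import r
print(r.sign_off())"
```

```text
the job is handed in; nothing more can be done
None
```

I handed the job in at about 25 s with the cover levered open, the spatula flat on the bench, and the knob gripped and pressed fully in on the D-shaft (13 N push, 80 N grip). The sign-off returned no verdict.

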